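# Pump the air out of the clear jar in the drawer

### The job

Pump the air out of the clear glass jar with the white lid, standing in the open drawer: with closed fingertips press the orange button on its lid gently all the way down at least twice, letting it rise fully after each press, then withdraw. Do not lift, tip or shift the jar, and leave the amber jar, the bowl, the stopper and the grater untouched.

Things in the scene. Friction and masses are not known exactly. Their poses are not given: they have to be found in the camera images.
- drawer: fixed open oak drawer, 272 (x) x 412 (y) mm inside; origin on the worktop under its centre, x away from the robot. Heights over the worktop: floor 20, dividers 65, sides 88, front 96 mm; cabinet top 138 mm beyond x = 152 mm. Single cells at (69, 138), (69, 0), (69, -138), (-69, 138) mm hold the jars, bowl and stopper in any order; the double cell at (-69, -69) holds the grater
- jar_clear: the jar to pump: clear glass with a white lid and an orange button; loose, upright, 0.3 to 0.65 kg; origin at the centre of its underside on the drawer floor, z up its axis; glass 80 mm in diameter, lid 82 mm, lid's top 101 mm above the origin (121 mm above the worktop)
- jar_clear_button_top (a point): centre of the top face of the clear jar's round orange button, 34 mm in diameter, on the jar's axis; at rest 115 mm above the jar's underside (135 mm above the worktop); it goes down with the button
- jar_clear_button (a joint): travel of the orange button in m: 0 up at rest, 0.010 fully down; a spring pushes it back up (about 1 N at the start of the travel, 6 N fully down). It counts as down from 0.0075 and as risen below 0.002. A push of more than 30 N on the jar is too hard
- jar_amber: bystander: jar of the same shape and size in amber glass, with a black lid and a white button; origin at the centre of its underside
- jar_amber_button (a joint): travel of the amber jar's white button in m, 0 up; must not be pressed
- bowl: bystander: terracotta-coloured ceramic bowl, 90 mm in diameter, 42 mm high, loose; origin at the centre of its underside
- stopper: bystander: grey silicone lid stopper, a disc 84 mm in diameter with a knob, 34 mm high in all, loose; origin at the centre of its underside
- grater: bystander: stainless cinnamon grater with a black handle, 212 mm long (along its y), 34 mm wide, 13 mm high, lying loose; origin on its underside near the middle
Mind the look-alikes: they are no part of the job. Of the things that look like the jar_clear, the smaller one is meant.

How it is judged:
On the way, in this order (a step that is already met when the one before it is completed fails the run):
1. the orange button is pressed all the way down (7.5 mm or more) (value of joint jar_clear_button above 0.0075 m), for 0.05 s.
2. it has risen again (under 2 mm) (value of joint jar_clear_button below 0.002 m), for 0.05 s.
3. it is pressed all the way down a second time (value of joint jar_clear_button above 0.0075 m), for 0.05 s.
At the end, for the whole second after the job is handed in: after two full strokes the orange button is up again (under 2 mm), the clear jar stands still and upright (within 0.08 rad) within 12 mm of where it was, and the amber jar, bowl, stopper and grater are within 8 mm of where they were (value of joint each of jar_clear_button, jar_amber_button below 0.002 m and distance of jar_clear from where it was at the start of the episode below 0.012 m and angle between jar_clear's own z axis and vertical below 0.08 rad and linear speed of jar_clear below 0.02 m/s and distance of each of jar_amber, bowl, stopper, grater from where it was at the start of the episode below 0.008 m); the robot touches nothing.
It fails at once if the robot touches the amber jar (more than 1 N), or moves it by more than 8 mm or presses its button by more than 2 mm (contact force between any of the fingers, the arm and jar_amber above 1 N or distance of jar_amber from where it was at the start of the episode above 0.008 m or value of joint jar_amber_button above 0.002 m).
It fails at once if the robot touches the bowl, stopper or grater (more than 1 N) or moves one by more than 8 mm (contact force between any of the fingers, the arm and bowl above 1 N or distance of any of bowl, stopper, grater from where it was at the start of the episode above 0.008 m or contact force between any of the fingers, the arm and stopper above 1 N or contact force between any of the fingers, the arm and grater above 1 N).
It fails at once if the clear jar is lifted (8 mm), shifted (12 mm) or tipped (0.15 rad) (height (world z) of jar_clear above 0.028 m or distance of jar_clear from where it was at the start of the episode above 0.012 m or angle between jar_clear's own z axis and vertical above 0.15 rad).
It fails at once if the clear jar is pushed with more than 30 N (contact force between any of the fingers, the arm and jar_clear above 30 N).
It also fails if it takes over 32 s, if anything falls off the work surface, if the arm or the gripper's body presses on something with over 40 N, if the wrist force passes 120 N, or if a joint passes its speed limit or range.

### The arm

A 7-joint arm with a two-finger parallel gripper is mounted at the origin on the work surface. World frame = base frame: x ahead of the robot, y to its left, z up, the work surface at z = 0. Lengths are in m, angles in rad, forces in N, time in s.
With the tool pointing down it reaches from about 0.425 to 0.925 m from the base axis. Payload 6.8 kg.
Tool frame: the origin (TCP) lies midway between the tips of the shut fingers; the grasp point (between the pads) lies 19 mm behind it; z points along the fingers, y is the line along which they close (so a half turn about z gives the same grasp; the last joint's range is limited). The gripper opens to 85 mm and grips with 20 to 120 N. Pads are 22 mm wide; open, the fingers measure 114 mm over their backs; the gripper's body (76 mm by 85 mm) begins 54 mm behind the grasp point. The pads swing forward as they close: fully open they stand 13 mm farther back than shut.
Start: joints at [1.214, 0.477, 0.022, 1.555, -0.011, 1.109, -0.083], TCP at [0.166, -0.654, 0.231] pointing down, gripper open.
Joint ranges: [-2.96, 2.96], [-0.34, 2.1], [-1.41, 1.46], [0.24, 2.44], [-1.37, 4.51], [0.17, 1.92], [-2.96, 2.96]. Speed limits (rad/s): [2.39, 2.39, 3.14, 3.14, 3.14, 3.14, 3.14].

### API

Orientations are given as a rotation vector (axis times angle).
In Python, from bench import get_obs, grab_frame, camera_params, r gives the robot as it stands.
- The arm moves only by the shell command python3 -m jog 'ROWS' [FORCE]. ROWS is JSON, a list of rows, each an object of numbers: "rx", "ry", "rz": the turn, a rotation vector about the world's x, y, z scaled (see below); "x", "y", "z": the shift along the world's x, y, z scaled (see below); "jaw": the opening, from -1 (shut) to 1 (fully open). In form: [{"rx": .., "ry": .., "rz": .., "x": .., "y": .., "z": .., "jaw": ..}, ...]. A call has 1 to 8 rows; each row shifts and turns the commanded pose from where the row before left it; what a row does not reach is not made up. The controller multiplies each number of a shift by 60 mm and each number of a turn by 10 degrees. A row lasts 1/8 s, in which the tool goes at most 62.5 mm and 10.7 degrees, less where a joint would pass 70% of its speed; a pose out of reach is approached as far as the arm can. A call with a number of a shift or a turn outside -1 to 1 is refused whole. A call with a gripper value outside its range is refused whole. The fingers move at their own pace and stop on an object; FORCE is the grip in N (left out, the last holds). Time passes only in rows, so rows that do not move let the fingers close. It gives the time, the measured TCP pose, the force, the opening and the grip force at its end, in the units of the state.
- get_obs(): the state, without advancing time (a new reading comes with each control period).
- grab_frame(name): name is "side" or "top" or "wrist"; returns the picture (480x640x3 uint8, red, green, blue); there is no depth.
- camera_params(name): a dict with "fx", "fy", "cx", "cy" (pixels), "R" (3x3) and "t" (3): a world point X has camera coordinates R X + t. Camera axes: x right, y down, z forward; pixel columns grow to the right and rows downward; lengths in m; the calibration is good to about 2 mm. A picture is of the moment at which its call begins: read the wrist's pose just before it. camera_params takes no time and is no camera call; for the wrist camera it gives the pose at the moment of the call.
- r.hand_in(): hands the job in; it is judged then, once.
The state is a dict: "clock": time; "joints": joint angles; "qvel": joint speeds; "tau": joint torques, N m; "tcp_pos": TCP position; "orientation": TCP orientation; "contact_force": force on the tool from outside, world axes, zero at the start; "moment": the same for the moment, N m; "grip_width": finger opening in m; "gripper_force": force on a finger pad.
Only numpy, scipy, OpenCV 4.12 (cv2) and the standard library are available. Lean on these libraries where they do the work, as an engineer would, in place of code of your own. Each camera call takes 0.05 s, during which the arm holds its last target. There are 200 camera calls.

## Working session

There is one attempt and no reset: what is moved stays moved. The work goes in short steps, Python scripts to look and compute and a shell command to move; the robot and the scene stay as the last step left them, time stands still between calls to the robot, and variables do not carry over. Pictures are saved under pics/ and viewed, at most 10 in all, crops included, and the job is handed in when it is done.

```bash
mkdir -p pics; python3 - <<'E'
from bench import get_obs, grab_frame, camera_params, r
import cv2
for n in ("top","side"):
    cv2.imwrite(f"pics/{n}0.png",grab_frame(n)[:,:,::-1]); 
o=get_obs(); print(o['clock'],o['tcp_pos'],o['orientation'],o['grip_width'],o['contact_force'])
E
```

```text
0.1 [ 0.16605772 -0.65371807  0.2304137 ] [-3.11572479e+00 -3.89565873e-01  4.56411452e-04] 0.08533079894552767 [-0.05951979 -0.63219387 -0.07174378]
```

View pics/top0.png

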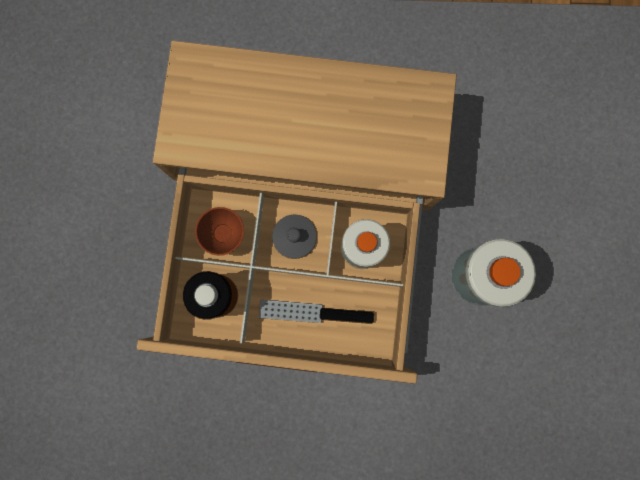

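View pics/side0.png

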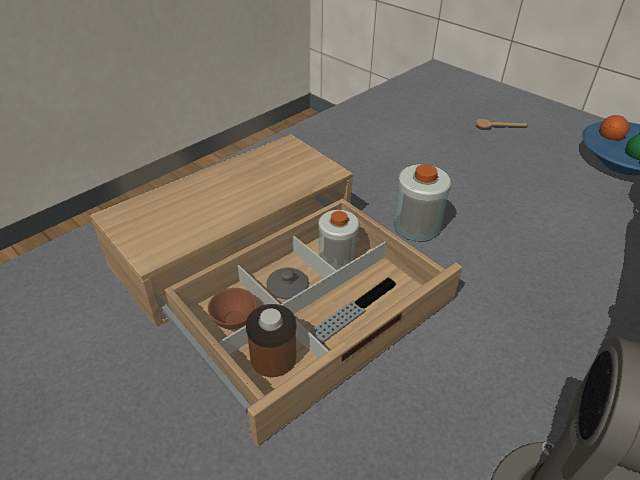

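The top view shows the target jar in the drawer with its button near (367,242). The larger look-alike stands outside at (507,272), and the amber jar is at (207,295). The side view agrees, with the target's button at about (340,218).

```bash
cat > h.py <<'E'
import numpy as np, cv2
from bench import get_obs, grab_frame, camera_params, r
def blobs(im,amin=60):
    h=cv2.cvtColor(im,cv2.COLOR_RGB2HSV)
    m=cv2.inRange(h,(3,200,120),(14,255,255))
    n,_,s,c=cv2.connectedComponentsWithStats(m)
    return [(c[i].round(1),s[i]) for i in range(1,n) if s[i][4]>amin]
def ray(n,uv,P=None):
    p=P or camera_params(n); R=np.array(p['R']);t=np.array(p['t'])
    return -R.T@t, R.T@np.array([(uv[0]-p['cx'])/p['fx'],(uv[1]-p['cy'])/p['fy'],1])
def plane(n,uv,z,P=None):
    o,d=ray(n,uv,P); return (o+d*(z-o[2])/d[2]).round(4)
def tri(a,b):
    (o1,d1),(o2,d2)=a,b
    s=np.linalg.lstsq(np.c_[d1,-d2],o2-o1,rcond=None)[0]
    p,q=o1+d1*s[0],o2+d2*s[1]; return (p+q)/2,np.linalg.norm(p-q)
E
python3 - <<'E'
from h import *
for n in("top","side"):
    im=cv2.imread(f"pics/{n}0.png")[:,:,::-1].copy()
    for c,s in blobs(im): print(n,c,s,plane(n,c,.135))
print(tri(ray("top",(367,242)),ray("side",(340,218))))
for nm,uv,z in[("amber",(205,294),.135),("decoy",(507,272),.2),("drawerL",(143,345),.096),("drawerR",(415,378),.096),("cabL",(157,163),.138),("cabR",(443,196),.138)]: print(nm,plane("top",uv,z))
o=get_obs();p=camera_params("wrist");print(ray("wrist",(320,240))[0],ray("wrist",(320,240))[1])
E
```

```text
top [366.5 241.5] [358 233  19  18 275] [ 0.5916 -0.1531  0.135 ]
top [505.3 271.4] [492 258  28  28 609] [ 0.5473 -0.3865  0.135 ]
(array([ 0.59116496, -0.15457582,  0.12969578]), np.float64(0.000434987277685262))
amber [0.4968 0.114  0.135 ]
decoy [ 0.5425 -0.3679  0.2   ]
drawerL [0.4074 0.2237 0.096 ]
drawerR [ 0.3636 -0.2432  0.096 ]
cabL [0.7161 0.2054 0.138 ]
cabR [ 0.6721 -0.2811  0.138 ]
[ 0.24684196 -0.63345069  0.37320564] [-0.31929027 -0.08310064 -0.9440315 ]
```

The target button is at about (0.5915, -0.153, 0.135), and both views agree. I'll rise, shut the gripper and cross over.

```bash
python3 -m jog '[{"z":0.9,"jaw":-1},{"z":0.9,"jaw":-1},{"x":0.6,"y":0.7,"jaw":-1},{"x":0.6,"y":0.7,"jaw":-1},{"x":0.6,"y":0.7,"jaw":-1},{"x":0.6,"y":0.7,"jaw":-1},{"x":0.6,"y":0.7,"jaw":-1},{"x":0.6,"y":0.7,"jaw":-1}]' 20
```

```text
validation failed for argument at $[0]...
```

```bash
python3 -m jog '[{"rx":0,"ry":0,"rz":0,"x":0,"y":0,"z":0.9,"jaw":-1},{"rx":0,"ry":0,"rz":0,"x":0,"y":0,"z":0.9,"jaw":-1},{"rx":0,"ry":0,"rz":0,"x":0.6,"y":0.7,"z":0,"jaw":-1},{"rx":0,"ry":0,"rz":0,"x":0.6,"y":0.7,"z":0,"jaw":-1},{"rx":0,"ry":0,"rz":0,"x":0.6,"y":0.7,"z":0,"jaw":-1},{"rx":0,"ry":0,"rz":0,"x":0.6,"y":0.7,"z":0,"jaw":-1},{"rx":0,"ry":0,"rz":0,"x":0.6,"y":0.7,"z":0,"jaw":-1},{"rx":0,"ry":0,"rz":0,"x":0.6,"y":0.7,"z":0,"jaw":-1}]' 20
```

```text
clock: 1.1
tcp_pos: [0.383, -0.4006, 0.339]
orientation: [-3.117, -0.39, 0.001]
contact_force: [0.4, 0.4, -0.3]
grip_width: -0.0001
gripper_force: 0.0
```

```bash
python3 -m jog '[{"rx":0,"ry":0,"rz":0,"x":0.6,"y":0.7,"z":0,"jaw":-1},{"rx":0,"ry":0,"rz":0,"x":0.6,"y":0.7,"z":0,"jaw":-1},{"rx":0,"ry":0,"rz":0,"x":0.6,"y":0.7,"z":0,"jaw":-1},{"rx":0,"ry":0,"rz":0,"x":0.6,"y":0.7,"z":0,"jaw":-1},{"rx":0,"ry":0,"rz":0,"x":0.6,"y":0.7,"z":0,"jaw":-1},{"rx":0,"ry":0,"rz":0,"x":0.45,"y":0.6,"z":-0.4,"jaw":-1},{"rx":0,"ry":0,"rz":0,"x":0,"y":0,"z":-0.8,"jaw":-1},{"rx":0,"ry":0,"rz":0,"x":0,"y":0,"z":0,"jaw":-1}]'
python3 - <<'E'
from h import *
o=get_obs();print(o['tcp_pos'],o['contact_force'])
P=camera_params("wrist");im=grab_frame("wrist");cv2.imwrite("pics/w1.png",im[:,:,::-1])
for c,s in blobs(im): print(c,s,plane("wrist",c,.135,P))
E
```

```text
clock: 2.1
tcp_pos: [0.5865, -0.1557, 0.2633]
orientation: [-3.115, -0.391, 0.013]
contact_force: [0.1, -1.0, 0.7]
grip_width: 0.0002
gripper_force: 0.0
[ 0.58654917 -0.15568194  0.26329376] [ 0.05776995 -0.98910423  0.70492115]
[320.1 212.7] [298 193  44  45 196] [ 0.5952 -0.1541  0.135 ]
[584.9 338.9] [ 550  317   72   61 1559] [ 0.5447 -0.3925  0.135 ]
```

View pics/w1.png

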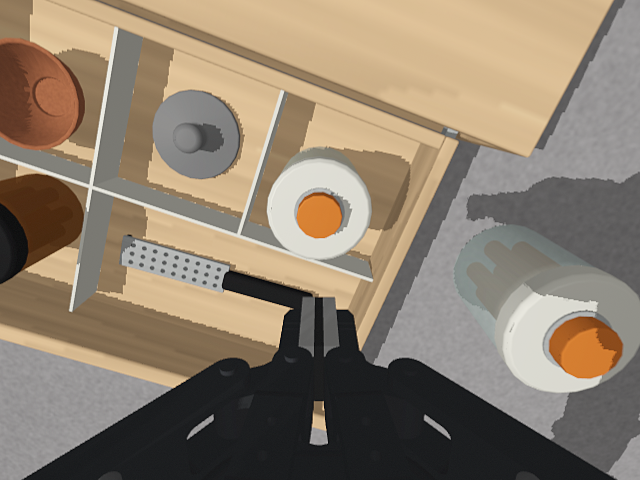

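The wrist view shows the target's button centred at (320,214), the amber jar far left and the decoy at right. The measured position is about (0.5935, -0.154), which agrees with the other views to within 3 mm. I'll centre over it and go down to just above the button.

```bash
python3 -m jog '[{"rx":0,"ry":0,"rz":0,"x":0.1,"y":0.03,"z":-0.5,"jaw":-1},{"rx":0,"ry":0,"rz":0,"x":0,"y":0,"z":-0.7,"jaw":-1},{"rx":0,"ry":0,"rz":0,"x":0,"y":0,"z":-0.5,"jaw":-1},{"rx":0,"ry":0,"rz":0,"x":0,"y":0,"z":-0.2,"jaw":-1},{"rx":0,"ry":0,"rz":0,"x":0,"y":0,"z":0,"jaw":-1},{"rx":0,"ry":0,"rz":0,"x":0,"y":0,"z":0,"jaw":-1}]'
python3 - <<'E'
from h import *
o=get_obs();print(o['tcp_pos'],o['contact_force'])
im=grab_frame("side")
for c,s in blobs(im,20): print(c,s)
cv2.imwrite("pics/s1.png",cv2.resize(im[120:300,230:470],None,fx=3,fy=3)[:,:,::-1])
E
```

```text
clock: 2.9
tcp_pos: [0.5965, -0.1548, 0.1553]
orientation: [3.116, 0.389, 0.005]
contact_force: [0.4, -0.8, -0.7]
grip_width: 0.0
gripper_force: 0.0
[ 0.59649951 -0.15482552  0.15534305] [ 0.36557858 -0.76406821 -0.67691221]
```

View pics/s1.png

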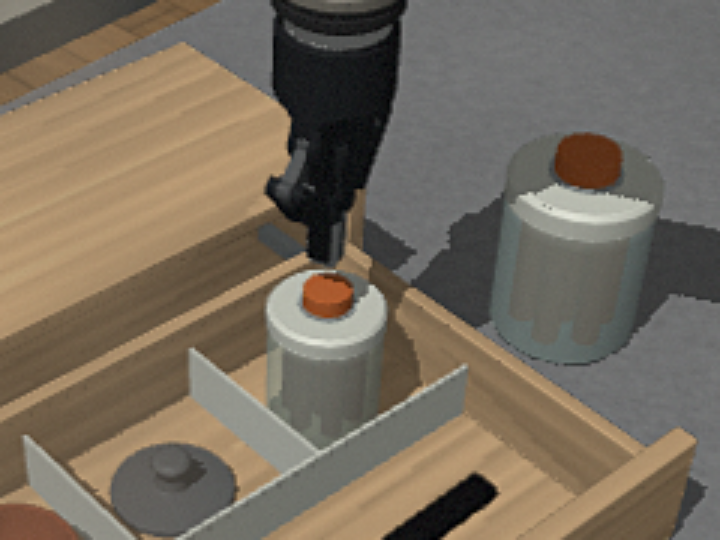

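The tip hangs about 20 mm above the button, in line with it. I'll correct x and creep down, watching the force.

```bash
python3 -m jog '[{"rx":0,"ry":0,"rz":0,"x":-0.06,"y":0.02,"z":-0.1,"jaw":-1},{"rx":0,"ry":0,"rz":0,"x":0,"y":0,"z":-0.1,"jaw":-1},{"rx":0,"ry":0,"rz":0,"x":0,"y":0,"z":-0.05,"jaw":-1},{"rx":0,"ry":0,"rz":0,"x":0,"y":0,"z":0,"jaw":-1},{"rx":0,"ry":0,"rz":0,"x":0,"y":0,"z":0,"jaw":-1}]'
```

```text
clock: 3.58
tcp_pos: [0.5918, -0.1532, 0.1383]
orientation: [3.117, 0.39, 0.0]
contact_force: [-0.3, -0.2, 0.4]
grip_width: 0.0
gripper_force: 0.0
```

```bash
python3 -m jog '[{"rx":0,"ry":0,"rz":0,"x":0,"y":0,"z":-0.05,"jaw":-1},{"rx":0,"ry":0,"rz":0,"x":0,"y":0,"z":-0.05,"jaw":-1},{"rx":0,"ry":0,"rz":0,"x":0,"y":0,"z":-0.04,"jaw":-1},{"rx":0,"ry":0,"rz":0,"x":0,"y":0,"z":0,"jaw":-1},{"rx":0,"ry":0,"rz":0,"x":0,"y":0,"z":0,"jaw":-1}]'
```

```text
clock: 4.2
tcp_pos: [0.5919, -0.1533, 0.1302]
orientation: [3.117, 0.39, 0.001]
contact_force: [0.3, -0.1, 3.1]
grip_width: 0.0001
gripper_force: 1.7
```

The force of 3.1 N at 4.8 mm of travel fits the spring. I'll continue to about 9 mm.

```bash
python3 -m jog '[{"rx":0,"ry":0,"rz":0,"x":0,"y":0,"z":-0.04,"jaw":-1},{"rx":0,"ry":0,"rz":0,"x":0,"y":0,"z":-0.03,"jaw":-1},{"rx":0,"ry":0,"rz":0,"x":0,"y":0,"z":0,"jaw":-1},{"rx":0,"ry":0,"rz":0,"x":0,"y":0,"z":0,"jaw":-1}]'
```

```text
clock: 4.7
tcp_pos: [0.5919, -0.1533, 0.1259]
orientation: [3.117, 0.39, 0.001]
contact_force: [0.3, 0.3, 4.9]
grip_width: -0.0004
gripper_force: 2.7
```

```bash
python3 -m jog '[{"rx":0,"ry":0,"rz":0,"x":0,"y":0,"z":-0.015,"jaw":-1},{"rx":0,"ry":0,"rz":0,"x":0,"y":0,"z":0,"jaw":-1},{"rx":0,"ry":0,"rz":0,"x":0,"y":0,"z":0,"jaw":-1}]'
```

```text
clock: 5.08
tcp_pos: [0.592, -0.1533, 0.1252]
orientation: [3.117, 0.39, 0.001]
contact_force: [0.2, 0.1, 5.7]
grip_width: -0.0001
gripper_force: 3.0
```

The button is down by 9.8 mm at 5.7 N. Next I'll let it rise by going up 15 mm, then check.

```bash
python3 -m jog '[{"rx":0,"ry":0,"rz":0,"x":0,"y":0,"z":0.08,"jaw":-1},{"rx":0,"ry":0,"rz":0,"x":0,"y":0,"z":0.085,"jaw":-1},{"rx":0,"ry":0,"rz":0,"x":0,"y":0,"z":0.085,"jaw":-1},{"rx":0,"ry":0,"rz":0,"x":0,"y":0,"z":0,"jaw":-1},{"rx":0,"ry":0,"rz":0,"x":0,"y":0,"z":0,"jaw":-1},{"rx":0,"ry":0,"rz":0,"x":0,"y":0,"z":0,"jaw":-1}]'
```

```text
clock: 5.82
tcp_pos: [0.5913, -0.1532, 0.1395]
orientation: [-3.117, -0.39, 0.001]
contact_force: [-0.2, 0.6, -0.4]
grip_width: 0.0002
gripper_force: 0.0
```

The button is released, with no force and the tip 4.5 mm clear. Second press, the same depth.

```bash
python3 -m jog '[{"rx":0,"ry":0,"rz":0,"x":0,"y":0,"z":-0.05,"jaw":-1},{"rx":0,"ry":0,"rz":0,"x":0,"y":0,"z":-0.05,"jaw":-1},{"rx":0,"ry":0,"rz":0,"x":0,"y":0,"z":-0.05,"jaw":-1},{"rx":0,"ry":0,"rz":0,"x":0,"y":0,"z":-0.045,"jaw":-1},{"rx":0,"ry":0,"rz":0,"x":0,"y":0,"z":-0.03,"jaw":-1},{"rx":0,"ry":0,"rz":0,"x":0,"y":0,"z":0,"jaw":-1},{"rx":0,"ry":0,"rz":0,"x":0,"y":0,"z":0,"jaw":-1}]'
```

```text
clock: 6.7
tcp_pos: [0.5916, -0.1532, 0.1266]
orientation: [3.117, 0.39, 0.0]
contact_force: [-1.7, 0.5, 5.5]
grip_width: 0.0
gripper_force: 2.6
```

```bash
python3 -m jog '[{"rx":0,"ry":0,"rz":0,"x":0,"y":0,"z":-0.02,"jaw":-1},{"rx":0,"ry":0,"rz":0,"x":0,"y":0,"z":0,"jaw":-1},{"rx":0,"ry":0,"rz":0,"x":0,"y":0,"z":0,"jaw":-1}]'
```

```text
clock: 7.08
tcp_pos: [0.5916, -0.1532, 0.1254]
orientation: [3.117, 0.39, 0.0]
contact_force: [-2.0, 0.3, 5.2]
grip_width: -0.0001
gripper_force: 2.9
```

The second press reached 9.6 mm. Withdrawing.

```bash
python3 -m jog '[{"rx":0,"ry":0,"rz":0,"x":0,"y":0,"z":0.08,"jaw":-1},{"rx":0,"ry":0,"rz":0,"x":0,"y":0,"z":0.1,"jaw":-1},{"rx":0,"ry":0,"rz":0,"x":0,"y":0,"z":0.3,"jaw":-1},{"rx":0,"ry":0,"rz":0,"x":0,"y":0,"z":0.7,"jaw":-1},{"rx":0,"ry":0,"rz":0,"x":0,"y":0,"z":0.9,"jaw":-1},{"rx":0,"ry":0,"rz":0,"x":0,"y":0,"z":0.3,"jaw":-1},{"rx":0,"ry":0,"rz":0,"x":0,"y":0,"z":0,"jaw":-1},{"rx":0,"ry":0,"rz":0,"x":0,"y":0,"z":0,"jaw":-1}]'
python3 - <<'E'
from h import *
o=get_obs();print(o['tcp_pos'],o['contact_force'])
im=grab_frame("side")
a=cv2.imread("pics/side0.png")[:,:,::-1]
cv2.imwrite("pics/s2.png",np.hstack([cv2.resize(x[180:400,190:410],None,fx=1.8,fy=1.8) for x in (a,im)])[:,:,::-1])
E
```

```text
clock: 8.07
tcp_pos: [0.5906, -0.1532, 0.2663]
orientation: [-3.117, -0.39, 0.004]
contact_force: [-0.2, -0.2, -1.9]
grip_width: -0.0
gripper_force: 0.0
[ 0.59061028 -0.15317246  0.26630454] [-0.2469057  -0.16156875 -1.85131739]
```

View pics/s2.png

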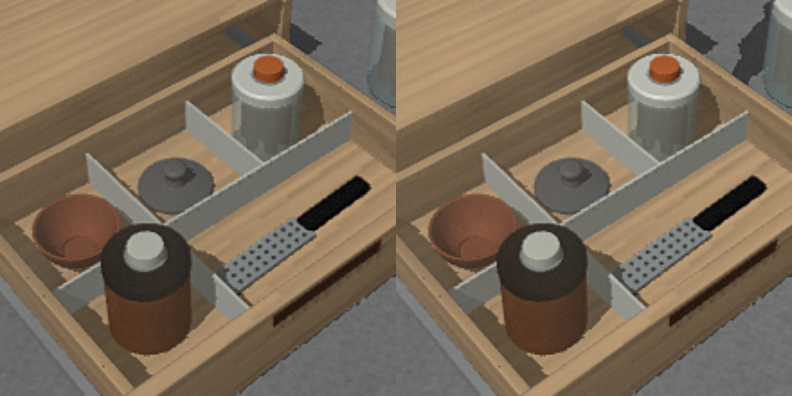

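The before and after crops look the same. The button, at (268,68) and (664,68), is up, and nothing has moved.

```bash
python3 -c "
from bench import r
print(r.hand_in())"
```

```text
the job is handed in; nothing more can be done
None
```

I pressed the clear jar's orange button down twice (about 9.8 and 9.6 mm, under 7 N at every reading), let it rise after each press, withdrew with nothing visibly moved, and handed the job in; no verdict came back.

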